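# Seat the vial stoppers: carriage home, cam lever up and held

## Task

The stopper press is loaded with vials. Push its carriage fully home under the head, and only then swing the cam lever up to its highest lift, where the lever arm stands straight up, and keep holding the lever's handle there: the lever springs back if let go, so finish the job while still holding it. Leave the other things on the bench undisturbed.

Things in the scene. Friction and masses are not known exactly. Their poses are not given: they have to be found in the camera images.
- press: Hand-operated stopper press, fixed to the bench: grey base plate 160 x 140 mm, four steel columns, white head plate 136 x 112 mm whose top is 148 mm above the bench (155 at the column nuts). Origin: centre of the base's underside, on the bench. Its -x is the front, where the carriage comes out; its +y is the side with the cam lever.
- carriage (a joint): How far the vial carriage is pulled out of the press, m: 0 = fully home against its stop, up to 0.085 = out. It slides along the press's x axis (inwards is the press's +x), with about 2 N of friction, and stays where it is left.
- carriage_grip (a point): Point in the black upright grip post at the carriage's front: 12 mm thick (press x), 22 mm wide (press y); its top is 15 mm above this point, and it is free for 23 mm below. The point is 115 mm above the bench, 124 mm at highest lift, as the cam lifts the carriage; with the carriage home it lies 80 mm in front of the press's origin (y = 0). The vials behind reach 121 mm, cam down.
- cam_lever (a joint): Turn of the cam lever, rad: 0 = down at rest, the arm pointing to the press's front and 0.35 rad above level; it grows as the lever is swung up and back. At 1.22 the arm stands straight up and the cam is at its highest lift (9 mm); past that, to the stop at 1.80, the lift falls again. A spring drives it back to 0 whenever it is let go: about 2 to 4 N at the grip, more the further it is turned.
- lever_grip (a point): Middle of the grasping length of the lever's black handle: a level round bar 16 mm in diameter, along the press's y axis, reaching 28 mm further out (to press y = +140 mm) and 38 mm inwards to the flat steel arm. It moves on a circle of 120 mm radius about lever_pivot in the press's x-z plane; 78 mm above the bench at rest, 157 mm at highest lift. The handle is fixed to the arm, so it turns with the lever.
- lever_pivot (a point): Point on the lever's axis of rotation (the axis is the press's y), level with the handle's middle: 112 mm to the press's +y side of its origin, 37 mm above the bench. It is a point in the air beside the press; it does not move.
- dropper: Bystander: small dropper bottle, 30 mm across, 68 tall; origin at the centre of its underside.
- stopper_jar: Bystander: low glass jar, 56 mm across, 60 tall; origin at the centre of its underside.
- tube_rack: Bystander: white wire rack with capped sample tubes, 50 x 110 x 86 mm (length along its y); origin at the centre of its underside.
- beaker: Bystander: white beaker full of transfer pipettes, 84 mm across the rim, 150 tall in all; origin at the centre of its underside.
- pipette: Bystander: grey hand pipette lying along its x, about 210 mm long; origin at the centre of its underside.
- timer: Bystander: flat bench timer, 50 x 70 x 22 mm; origin at the centre of its underside.
- reagent: Bystander: amber bottle, 52 mm across, 100 tall; origin at the centre of its underside.

How it is judged:
By the outcome, as a careful person would: the job done as asked, in the order asked, and still so for the second after the job is handed in, while the arm keeps its last pose, push and grip.
It also fails if it takes over 54 s, if anything falls off the work surface, if the arm or the gripper's body presses on something with over 40 N, if the wrist force passes 120 N, or if a joint passes its speed limit or range.

## Robot

A 6-joint arm with a two-finger parallel gripper is mounted at the origin on the work surface. World frame = base frame: x ahead of the robot, y to its left, z up, the work surface at z = 0. Lengths are in m, angles in rad, forces in N, time in s.
With the tool pointing down it reaches from about 0.275 to 0.825 m from the base axis. Payload 4.9 kg.
Tool frame: the origin (TCP) lies midway between the tips of the shut fingers; the grasp point (between the pads) lies 19 mm behind it (grip_point_offset is the distance from the TCP to the grasp point, in m); z points along the fingers, x is the direction in which the jaws open and shut, and the axes are right-handed (so a half turn about z gives the same grasp; the last joint's range is limited). The gripper opens to 85 mm and grips with 20 to 120 N. Pads are 22 mm wide; open, the fingers measure 114 mm over their backs; the gripper's body (76 mm by 85 mm) begins 54 mm behind the grasp point. The pads swing forward as they close: fully open they stand 13 mm farther back than shut.
Start: joints at [-1.476, 0.326, -0.193, 1.052, 0, 1.437], TCP at [0.125, -0.536, 0.231] pointing down, gripper open.
Joint ranges: [-2.65, 2.65], [-0.97, 1.79], [-1.3, 1.35], [-1.93, 2.1], [-1.47, 1.37], [-3.14, 3.14]. Speed limits (rad/s): [2.57, 2.57, 3.14, 3.14, 3.14, 3.14].

## Interface

Orientations are given as a rotation vector (axis times angle).
In Python, from cell import * gives the robot as it stands. Calls block until the motion is done:
- movep(position, orientation): joint-space move of the TCP to a pose.
- move_l(position, velocity=0.15, rot=None, until_force=None): straight line of the TCP; rot=None keeps the orientation; velocity is the mean speed in m/s. With until_force (N) it stops when the force on the tool has changed by that much, and returns True; else False.
- set_joints(angles): joint-space move.
- let_go() and grab(newtons=None): open the fingers fully, or close them until they stop; newtons is the grip in N (None keeps the last).
- sleep(seconds).
- ik(position, orientation): joint angles nearest the present ones, or None.
- get_state(): the state.
- grab_frame(name): name is "side" or "top"; returns a dict with "img" (480x640x3 uint8, red, green, blue), "fx", "fy", "cx", "cy" (pixels), "cam_to_world" (4x4, takes a point from camera to world coordinates). Camera axes: x right, y down, z forward; pixel columns grow to the right and rows downward; lengths in m; the calibration is good to about 2 mm. A picture is of the moment at which its call begins. There is no depth.
A pose or a line that the arm cannot do raises MotionError and nothing moves.
- sign_off(): hands the job in, once; it reports no verdict.
Trained networks look in the newest picture that a camera, given by its name, has taken for a name from the list of things; names that differ only in an ending like _2 or _b are one class to them, and where a whole thing is asked for, a point or a joint stands for the part that bears it (a point fixed in the world has none). Each returns a list of dicts, best first, with "score" (0 to 1); they miss things now and then, are a little off and sometimes report something else, mostly with a low value. They report only what shows in the picture. A call takes as long as a camera call.
- spot_in(camera, name): "centre" ([column, row] in pixels, amid what is visible of it).
- silhouettes(camera, name): "mask" (480x640 bool, what is visible of it) and "centre" ([column, row] in pixels, amid what is visible of it).
- tip_of(camera, name): "centre" ([column, row] in pixels: a listed point, or the origin of a listed thing).
The state is a dict: "clock": time; "q": joint angles; "joint_velocities": joint speeds; "tau": joint torques, N m; "position": TCP position; "eef_rot": TCP orientation; "contact_force": force on the tool from outside, world axes, zero at the start; "wrist_torque": the same for the moment, N m; "finger_gap": opening from 0.0 (shut) to 1.0 (fully open).
Only numpy, scipy, OpenCV 4.12 (cv2) and the standard library are available. Lean on these libraries where they do the work, as an engineer would, in place of code of your own. Each camera call takes 0.05 s, during which the arm holds its last target.

## Working session

There is one attempt and no reset: what is moved stays moved. The work goes in short steps, each a Python script; the robot and the scene stay as the last script left them, time stands still between calls to the robot, and variables do not carry over. Pictures are saved under pics/ and viewed, and the job is handed in when it is done.

```bash
mkdir -p pics; ls
python3 - <<'E'
from cell import *
import cv2,numpy as np
for c in ["side","top"]:
    f=grab_frame(c); cv2.imwrite(f"pics/{c}0.png",f["img"][:,:,::-1])
    print(c,f["fx"],f["cx"],f["cy"],np.round(f["cam_to_world"],3).tolist())
    for n in ["press","carriage_grip","lever_grip"]:
        print(n,[(np.round(d["centre"],1).tolist(),round(d["score"],2)) for d in tip_of(c,n)[:3]])
    for n in ["dropper","stopper_jar","tube_rack","beaker","pipette","timer","reagent"]:
        print(n,[(np.round(d["centre"],1).tolist(),round(d["score"],2)) for d in tip_of(c,n)[:2]])
print(get_state())
E
```

```text
pics
side 449.05320894784114 323.1195260036769 242.5412990621556 [[0.95, -0.201, 0.238, 0.332], [-0.311, -0.566, 0.763, -0.795], [-0.019, -0.799, -0.6, 0.717], [0.0, 0.0, 0.0, 1.0]]
press [([332.6, 282.8], 0.8), ([323.2, 327.1], 0.24)]
carriage_grip [([267.2, 249.6], 0.63), ([299.7, 434.8], 0.33)]
lever_grip [([278.8, 233.2], 0.49), ([266.7, 250.2], 0.44)]
dropper [([325.9, 322.8], 0.69)]
stopper_jar [([399.8, 281.0], 0.67)]
tube_rack [([325.9, 229.5], 0.79)]
beaker [([379.2, 442.1], 0.72), ([271.5, 187.9], 0.52)]
pipette [([229.2, 204.3], 0.92)]
timer [([300.6, 436.0], 0.82)]
reagent [([269.3, 189.2], 0.56)]
top 521.4497915018908 318.20000216540376 239.09461429001948 [[-0.006, -0.992, 0.124, 0.426], [-1.0, 0.003, -0.021, 0.022], [0.021, -0.124, -0.992, 1.496], [0.0, 0.0, 0.0, 1.0]]
press [([326.3, 245.1], 0.74)]
carriage_grip [([317.9, 293.3], 0.58)]
lever_grip [([279.7, 279.3], 0.88)]
dropper [([373.8, 269.7], 0.42), ([280.1, 277.7], 0.16)]
stopper_jar [([341.6, 198.8], 0.82)]
tube_rack [([251.2, 223.9], 0.64)]
beaker [([469.2, 265.0], 0.97)]
pipette [([175.5, 308.6], 0.67)]
timer [([450.2, 308.7], 0.84)]
reagent [([158.0, 265.6], 0.77)]
{'clock': 1.1, 'q': array([-1.47617834e+00,  3.26203793e-01, -1.92601032e-01,  1.05198627e+00,
        1.97915269e-06,  1.43657094e+00]), 'joint_velocities': array([ 0.00142523,  0.00105138,  0.00058437,  0.00072777,  0.00032878,
       -0.00062977]), 'tau': array([-2.13905446e-04, -4.43336999e+01,  2.62760192e+01,  9.06271453e-04,
       -4.04194443e-04, -1.03420683e-05]), 'position': array([ 0.12476839, -0.53568357,  0.23127838]), 'eef_rot': array([ 2.46054034e+00, -1.95328711e+00,  7.93264442e-06]), 'contact_force': array([ 0.11982343, -0.06770607, -0.12603157]), 'wrist_torque': array([-0.00681068, -0.00290801, -0.02535695]), 'finger_gap': 0.9980477159395711}
```

View pics/side0.png

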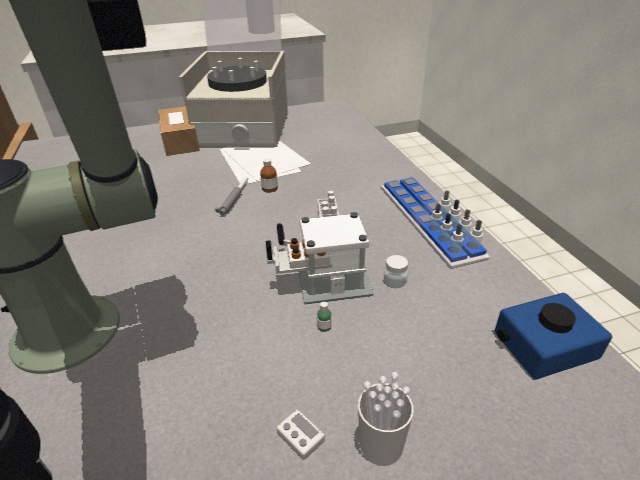

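View pics/top0.png

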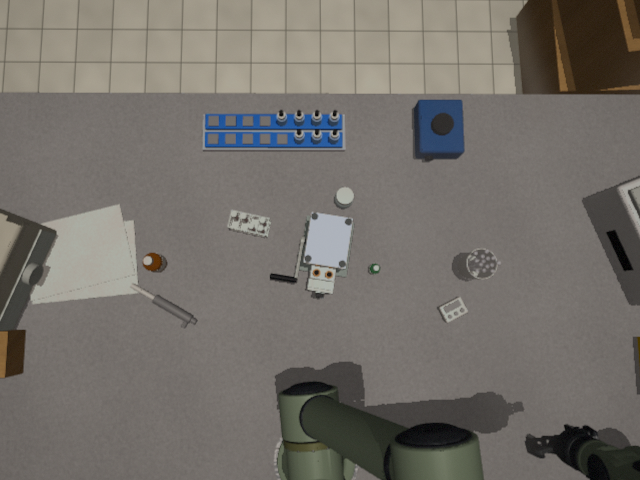

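Side view: the press is at about (333,265), with the carriage out toward the robot. The grip post shows near (268,250) and the handle near (281,233). The top view has the press at (328,242), the post at (318,294) and the handle from (270,277) to (297,279). Next I'll look at enlarged crops.

Run:
```python
import cv2
a=cv2.imread("pics/side0.png")[180:340,230:420]; b=cv2.imread("pics/top0.png")[190:310,250:390]
cv2.imwrite("pics/sc.png",cv2.resize(a,None,fx=4,fy=3.75*4/3.75*0.93,interpolation=cv2.INTER_CUBIC) if 0 else cv2.resize(a,None,fx=3.7,fy=3.7,interpolation=cv2.INTER_CUBIC))
cv2.imwrite("pics/tc.png",cv2.resize(b,None,fx=5,fy=5,interpolation=cv2.INTER_CUBIC))
```

```text
(no output)
```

View pics/sc.png

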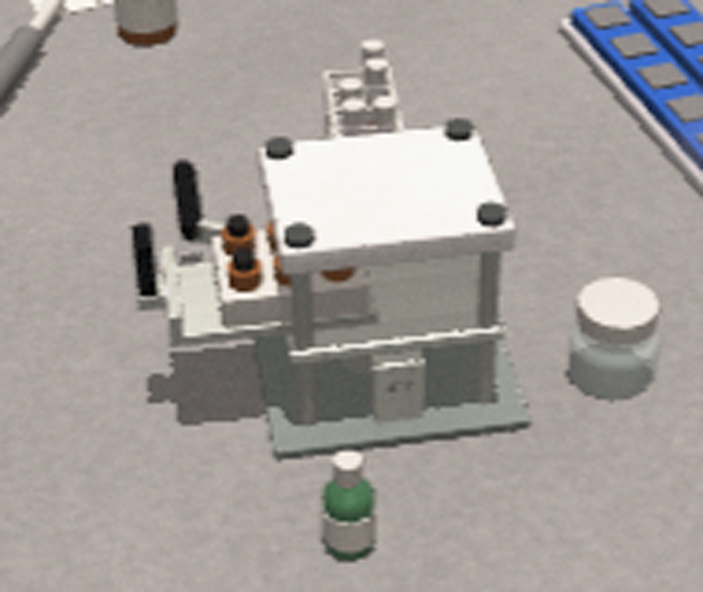

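View pics/tc.png

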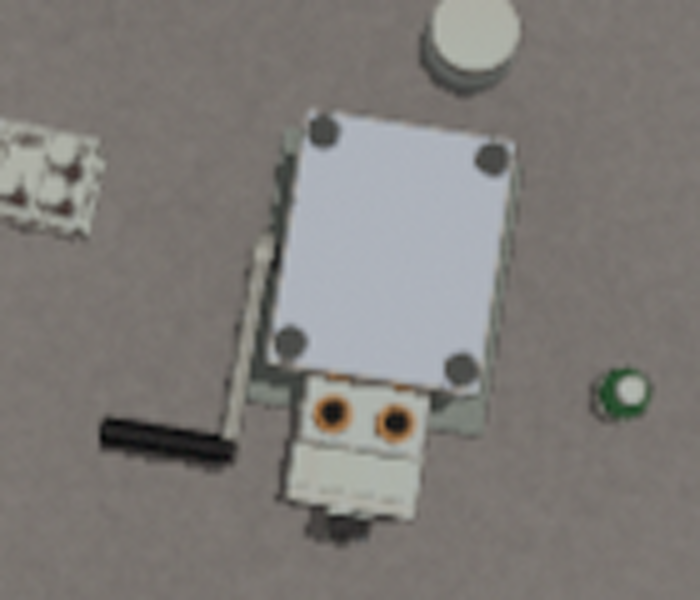

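```bash
cat > geo.py <<'E'
import numpy as np
from cell import *
def proj(f,P):
    T=np.linalg.inv(np.array(f["cam_to_world"])); p=T[:3,:3]@np.asarray(P)+T[:3,3]
    return np.array([f["fx"]*p[0]/p[2]+f["cx"], f["fy"]*p[1]/p[2]+f["cy"]])
def ray(f,uv,z):
    T=np.array(f["cam_to_world"]); r=T[:3,:3]@np.array([(uv[0]-f["cx"])/f["fx"],(uv[1]-f["cy"])/f["fy"],1]); o=T[:3,3]
    return o+r*(z-o[2])/r[2]
E
cat > fit.py <<'E'
from geo import *
from scipy.optimize import least_squares
F={c:grab_frame(c) for c in("side","top")}
t=lambda u,v:(u/5+250,v/5+190); s=lambda u,v:(u/3.7+230,v/3.7+180)
obs=[("top",(.068,.056,.148),t(310,110)),("top",(.068,-.056,.148),t(516,143)),("top",(-.068,-.056,.148),t(478,393)),("top",(-.068,.056,.148),t(268,363)),
("side",(-.068,.056,.148),s(262,150)),("side",(.068,.056,.148),s(475,125)),("side",(.068,-.056,.148),s(513,230)),("side",(-.068,-.056,.148),s(290,252)),
("top",(-.1127,.140,.078),t(103,435)),("top",(-.1127,.074,.078),t(236,450)),("side",(-.1127,.107,.078),s(187,200)),
("top",("c",0,.130),t(336,527)),("side",("c",0,.130),s(142,228))]
def W(p,P):
    x=-.080-p[3] if P[0]=="c" else P[0]
    c,sn=np.cos(p[2]),np.sin(p[2]); return np.array([p[0]+c*x-sn*P[1],p[1]+sn*x+c*P[1],P[2]])
res=lambda p:np.concatenate([proj(F[c],W(p,P))-uv for c,P,uv in obs])
r=least_squares(res,[.45,0,0,.04],loss="soft_l1")
print(np.round(r.x,4)); print(np.round(res(r.x).reshape(-1,2),1).tolist())
for n,z in dict(dropper=0,stopper_jar=0,tube_rack=0,reagent=0).items():
    for c in F:
        d=tip_of(c,n)
        if d: print(n,c,np.round(ray(F[c],d[0]["centre"],z),3))
np.save("press.npy",r.x)
for P in [("c",0,.115),(-.1127,.112,.078),(0,.112,.157)]: print(np.round(W(r.x,P),4))
E
python3 fit.py
```

```text
[ 0.5917 -0.0351 -0.1617  0.0637]
[[-0.2, -1.0], [0.8, -0.9], [0.7, 0.3], [-0.0, -0.5], [-1.8, -1.2], [-0.7, -0.5], [0.4, -0.2], [-3.3, 0.9], [-0.1, -1.4], [-2.6, -0.6], [-0.5, -0.6], [3.0, -0.7], [-0.6, 2.2]]
dropper side [ 0.527 -0.159  0.   ]
dropper top [ 0.525 -0.172  0.   ]
stopper_jar side [ 0.741 -0.081  0.   ]
stopper_jar top [ 0.733 -0.083  0.   ]
tube_rack side [0.647 0.179 0.   ]
tube_rack top [0.662 0.185 0.   ]
reagent side [0.549 0.451 0.   ]
reagent top [0.533 0.45  0.   ]
[ 0.4499 -0.012   0.115 ]
[0.4986 0.0936 0.078 ]
[0.6098 0.0754 0.157 ]
```

```bash
cat > ov.py <<'E'
from geo import *
import cv2
p=np.load("press.npy")
def W(P):
    c,sn=np.cos(p[2]),np.sin(p[2]); return np.array([p[0]+c*P[0]-sn*P[1],p[1]+sn*P[0]+c*P[1],P[2]])
def draw(cam,u0,v0,w,h,k,name):
    f=grab_frame(cam); im=np.ascontiguousarray(cv2.resize(f["img"][v0:v0+h,u0:u0+w,::-1],None,fx=k,fy=k,interpolation=cv2.INTER_CUBIC))
    def poly(Ps,col):
        q=np.array([(proj(f,W(P))+.5-[u0,v0])*k for P in Ps]).astype(int); cv2.polylines(im,[q],True,col,1,cv2.LINE_AA)
    poly([(a*.068,b*.056,.148) for a,b in((1,1),(1,-1),(-1,-1),(-1,1))],(0,0,255))
    poly([(a*.08,b*.07,0) for a,b in((1,1),(1,-1),(-1,-1),(-1,1))],(255,0,0))
    for z in(.130,.092): poly([(-.08-p[3]+a*.006,b*.011,z) for a,b in((1,1),(1,-1),(-1,-1),(-1,1))],(0,255,0))
    poly([(-.1127,.074,.078),(-.1127,.14,.078)],(0,255,255))
    cv2.imwrite(name,im)
if __name__=="__main__":
    draw("top",255,200,110,100,6,"pics/ovt.png"); draw("side",255,195,130,125,5,"pics/ovs.png")
E
python3 ov.py
```

```text
(no output)
```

View pics/ovt.png

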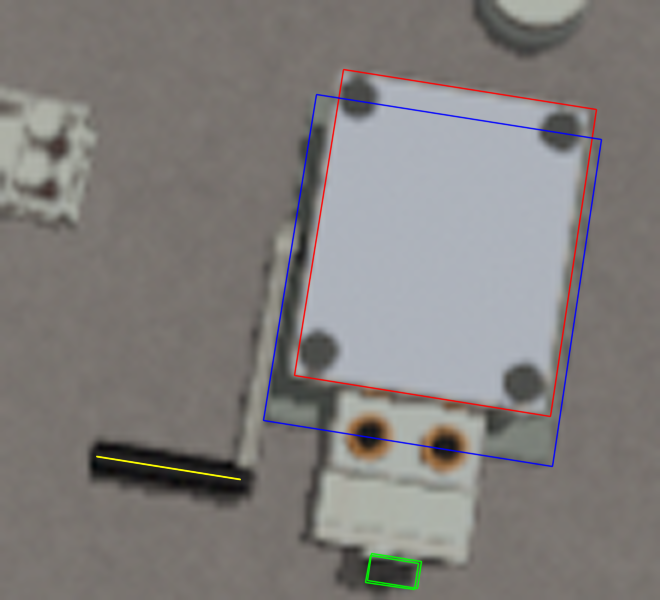

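View pics/ovs.png

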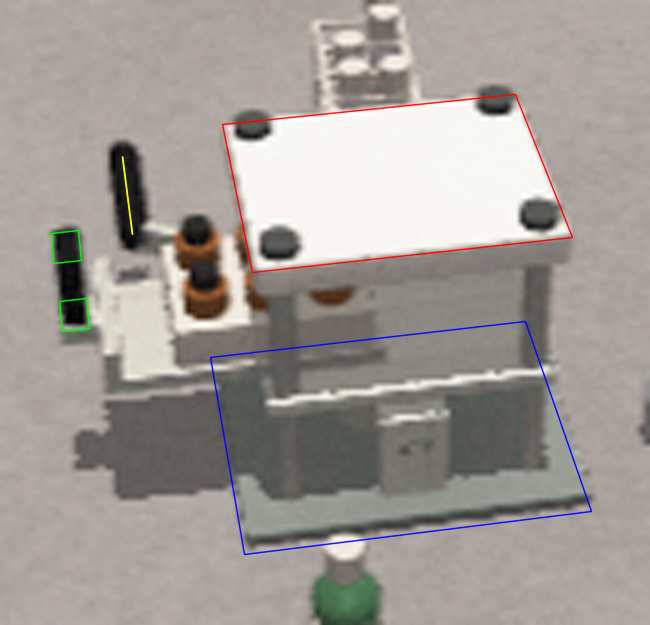

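The fit overlays well in both views: press at (0.592, -0.035), yaw -0.16, carriage out about 64 mm. In the top view, the dark patch left of the post at (345,570) is its shadow. Next I'll push the carriage with the fingers shut.

```bash
cat > h.py <<'E'
from ov import *
from scipy.spatial.transform import Rotation as R
th=p[2]; ex=np.array([np.cos(th),np.sin(th),0]); ey=np.array([-np.sin(th),np.cos(th),0])
def down(jaw,tilt=0):  # tilt: rotation about press y
    z=np.array([0,0,-1.]); M=np.stack([jaw,np.cross(z,jaw),z],1)
    return (R.from_rotvec(ey*tilt)*R.from_matrix(M)).as_rotvec()
def best(jaw,pos,tilt=0):
    q0=get_state()["q"]; c=[]
    for s in(1,-1):
        q=ik(pos,down(s*jaw,tilt)); 
        if q is not None: c.append((np.abs(np.array(q)-q0).max(),s,q))
    print([(round(a,2),s,np.round(q,2).tolist()) for a,s,q in c]); return min(c,key=lambda a:a[0])[1]
E
python3 - <<'E'
from h import *
P0=W((-.08-p[3]-.045,0,.22)); s=best(ey,P0)
grab(20)
movep(P0,down(s*ey)); print(get_state()["clock"])
P1=W((-.08-p[3]-.045,0,.105)); move_l(P1,.2)
st=get_state(); print(st["clock"],st["position"],P1,st["contact_force"])
draw("top",255,200,110,100,6,"pics/a_t.png"); draw("side",235,175,150,125,5,"pics/a_s.png")
E
```

```text
[(np.float64(1.47), 1, [-0.19, 0.07, -0.55, 0.95, 0.0, -0.03]), (np.float64(1.67), -1, [-0.19, 0.07, -0.55, 0.95, 0.0, 3.11])]
4.6167
5.3417 [ 0.40599778 -0.00509719  0.10548328] [ 0.40547894 -0.00470959  0.105     ] [-0.38037895 -0.35378495  0.5330426 ]
```

View pics/a_s.png

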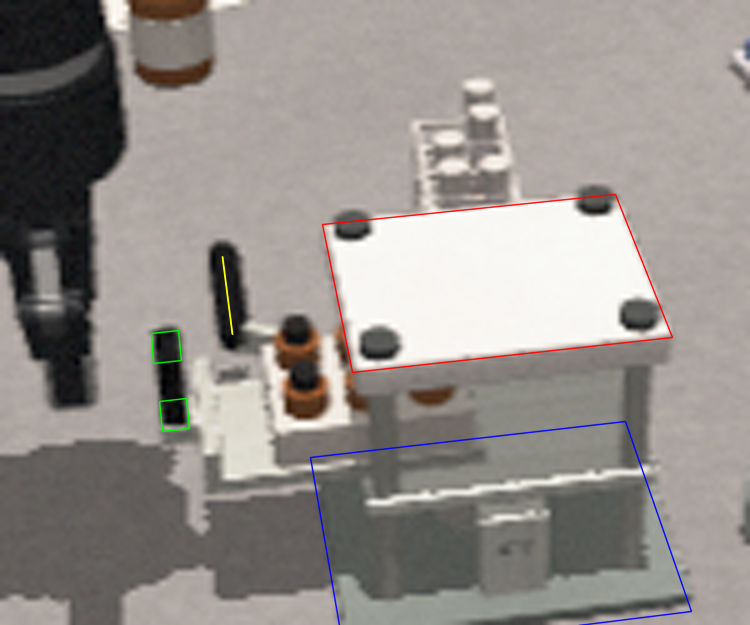

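View pics/a_t.png

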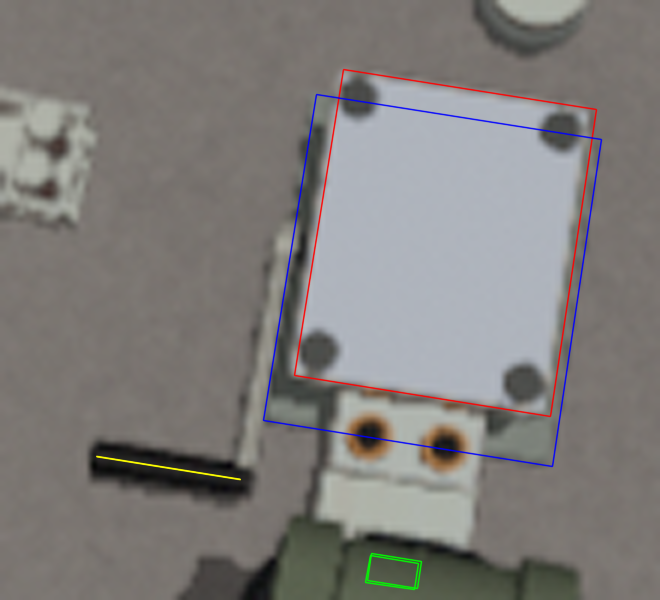

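The fingers are in line with the post and in front of it (side view: tip at about (70,400), post at (168,380)). Now the push.

Run:
```python
from h import *
inv=lambda w:(np.dot(w[:2]-p[:2],ex[:2]),np.dot(w[:2]-p[:2],ey[:2]))
r=move_l(W((-.08,0,.105)),.05,until_force=12)
st=get_state(); print(r,st["clock"],np.round(inv(st["position"]),4),st["position"][2],np.round(st["contact_force"],2))
draw("top",255,200,110,100,6,"pics/b_t.png"); draw("side",235,175,150,125,5,"pics/b_s.png")
```

```text
True 7.0917 [-0.0976  0.0001] 0.10415093656579555 [-0.93  0.47 -0.14]
```

View pics/b_s.png

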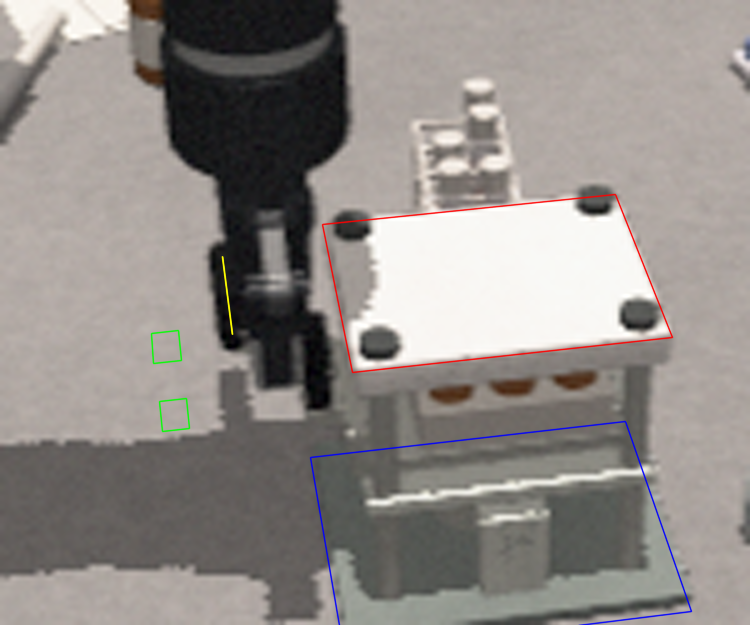

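It stopped within 1 mm of the predicted home. A second slow push will confirm it's a hard stop.

Run:
```python
from h import *
inv=lambda w:(np.dot(w[:2]-p[:2],ex[:2]),np.dot(w[:2]-p[:2],ey[:2]))
for i in range(2):
    r=move_l(W((-.088,0,.105)),.015,until_force=20)
    st=get_state(); print(r,st["clock"],np.round(inv(st["position"]),4),np.round(st["contact_force"],2))
move_l(W((-.16,0,.105)),.25)
draw("side",235,175,150,125,5,"pics/c_s.png")
```

```text
True 7.7167 [-0.0978  0.0003] [-0.02 -0.25  1.23]
True 8.25 [-0.0982  0.0003] [ 0.12  0.37 -0.05]
```

View pics/c_s.png

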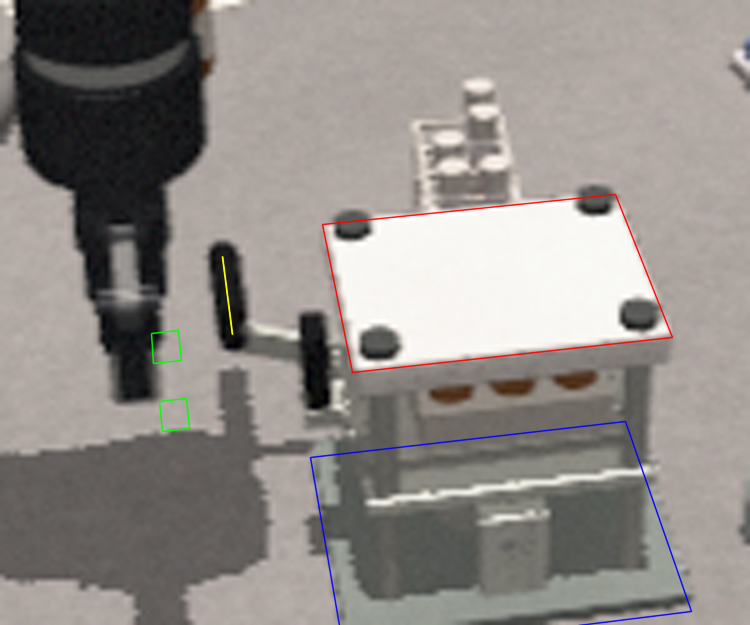

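The hard stop is confirmed: two 20 N pushes gave no advance, and the carriage stayed home after I backed off (post at (315,360)). Next, the lever.

```bash
cat >> h.py <<'E'
inv=lambda w:np.array([np.dot(w[:2]-p[:2],ex[:2]),np.dot(w[:2]-p[:2],ey[:2]),w[2]])
def hp(phi,y=.112):  # handle centre, press frame
    a=.35+phi; return np.array([-.12*np.cos(a),y,.037+.12*np.sin(a)])
def tcp(phi,y=.112): return W(hp(phi,y)-[0,0,.019])
E
python3 - <<'E'
from h import *
move_l(W((-.17,.0,.21)),.3)
let_go()
A=tcp(0)+[0,0,.12]; s=best(ex,A)
for phi in(0,.6,1.22): print(phi, np.round(ik(tcp(phi),down(s*ex)),2))
movep(A,down(s*ex))
move_l(tcp(0)+[0,0,.04],.2)
st=get_state(); print(s,st["clock"],inv(st["position"]),st["contact_force"])
draw("top",255,200,110,100,6,"pics/d_t.png"); draw("side",235,175,150,125,5,"pics/d_s.png")
E
```

```text
[(np.float64(1.8), 1, [0.04, 0.29, -0.38, 0.9, 0.0, 1.77]), (np.float64(1.34), -1, [0.04, 0.29, -0.38, 0.9, 0.0, -1.37])]
0 [ 0.04  0.44 -0.53  0.61  0.   -1.37]
0.6 [ 0.02  0.43 -0.36  0.78  0.   -1.38]
1.22 [ 0.    0.52 -0.15  0.91  0.   -1.41]
-1 11.75 [-0.11251689  0.11178392  0.09959112] [0.28898001 0.58652289 0.84575544]
```

View pics/d_s.png

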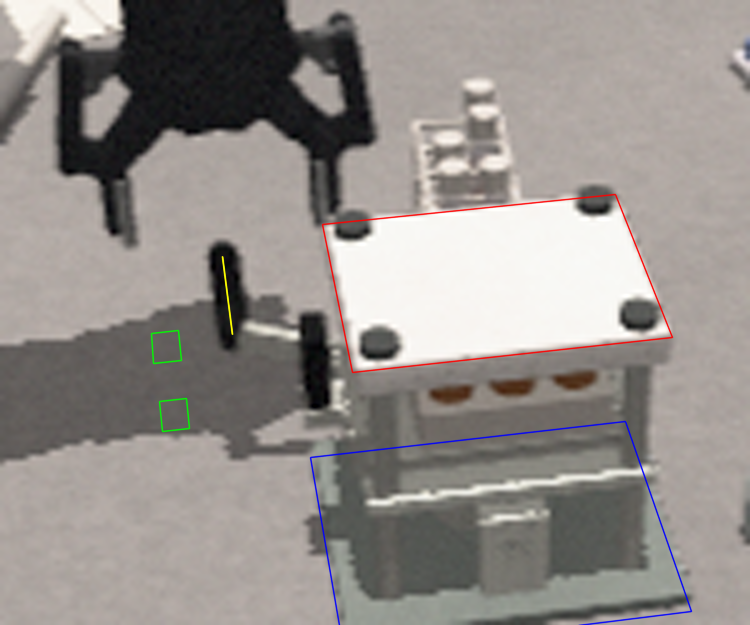

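View pics/d_t.png

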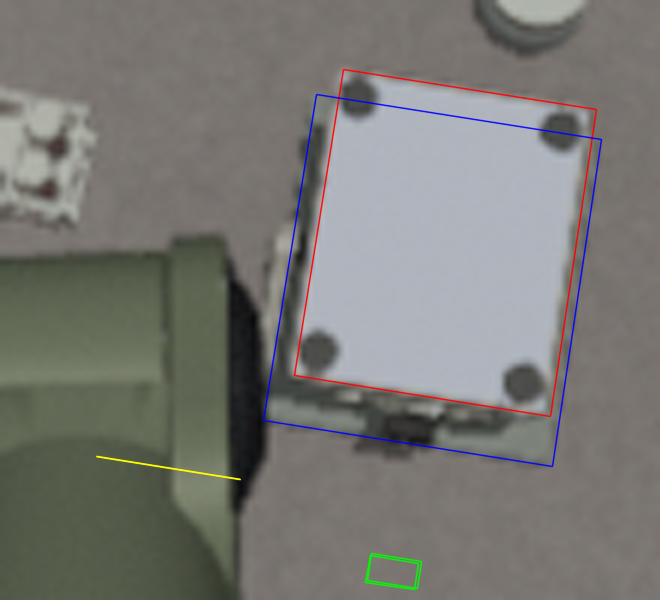

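The open fingers straddle the handle in the side view: pads at (120,210) and (325,190), handle at (225,290). The right finger passes behind the head and clear of it. Now I'll descend and grip.

Run:
```python
from h import *
r=move_l(tcp(0),.08,until_force=8)
st=get_state(); print(r,st["clock"],inv(st["position"]),st["contact_force"])
if not r:
    grab(30); sleep(.2)
    st=get_state(); print(st["clock"],inv(st["position"]),st["contact_force"],st["wrist_torque"],st["finger_gap"])
draw("side",235,175,150,125,5,"pics/e_s.png")
```

```text
False 12.5 [-0.11254099  0.11207666  0.05934514] [0.55643664 0.07752228 0.2601461 ]
13.3417 [-0.11308394  0.11203185  0.05919907] [-2.75235235  1.39923031  3.96089896] [0.12998503 0.51479166 0.00116406] 0.17474643207401597
```

View pics/e_s.png

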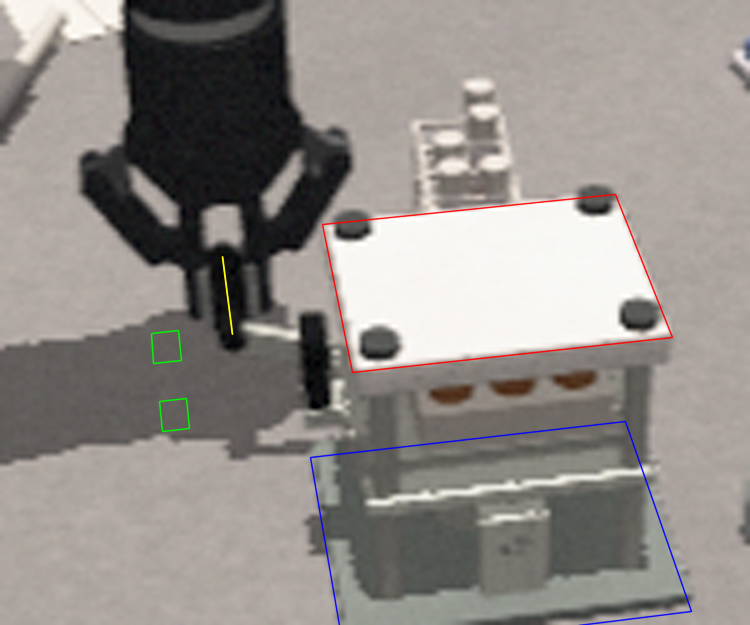

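The handle is in the jaws (gap about 15 mm) with low side forces. Next I'll swing it in small arc steps and watch the forces.

Run:
```python
from h import *
for phi in np.arange(.08,.61,.08):
    move_l(tcp(phi),.06)
    st=get_state(); f=st["contact_force"]; fp=[f@ex,f@ey,f[2]]
    print(round(phi,2),round(st["clock"],2),np.round(inv(st["position"])-inv(tcp(phi)),4),np.round(fp,1),np.round(st["wrist_torque"],2),round(st["finger_gap"],3))
    if np.linalg.norm(f)>30: print("high");break
draw("side",235,155,150,125,5,"pics/f_s.png")
```

```text
0.08 13.7 [-0.0008  0.     -0.0003] [-2.6  0.7 -1.8] [0.32 0.79 0.01] 0.18
0.16 14.01 [-0.0009  0.0001  0.0003] [-5.4  0.6 -1.2] [0.44 1.12 0.04] 0.175
0.24 14.32 [-0.0012  0.0001  0.0005] [-7.9  1.  -0.3] [ 0.59  1.58 -0.01] 0.172
0.32 14.62 [-0.0017  0.0001  0.0007] [-9.   1.5  2. ] [0.56 1.82 0.02] 0.172
0.4 14.93 [-0.0024  0.0001  0.0007] [-10.7   1.5   4.6] [ 0.65  2.28 -0.03] 0.175
0.48 15.24 [-0.0032  0.0002  0.0007] [-12.8   1.7   6.3] [ 0.76  2.82 -0.01] 0.174
0.56 15.55 [-0.0039  0.0002  0.001 ] [-14.3   1.5  10. ] [ 0.78  3.37 -0.02] 0.17
```

View pics/f_s.png

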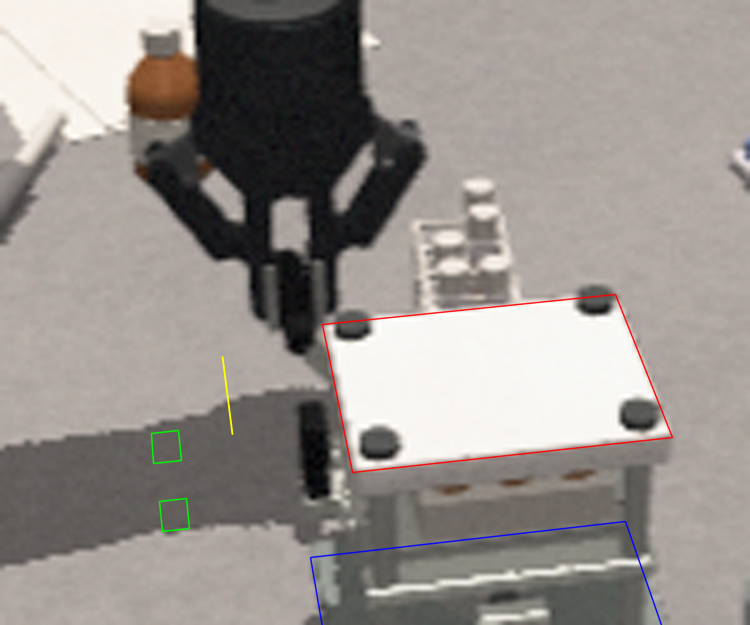

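The lever follows, but the actual radius runs about 3 mm outside my model and the radial force is building (about 17 N). I'll carry on with a force-based radial correction.

```bash
cat > sw.py <<'E'
from h import *
import sys
def swing(phis,off):
    for phi in phis:
        a=.35+phi; rad=np.array([-np.cos(a),0,np.sin(a)]); tan=np.array([np.sin(a),0,np.cos(a)])
        T=hp(phi)-[0,0,.019]+rad*off
        move_l(W(T),.06)
        st=get_state(); f=st["contact_force"]; fp=np.array([f@ex,f@ey,f[2]])
        off+=np.clip(.6*(fp@rad)/3600,-.002,.002)
        e=inv(st["position"])+[0,0,.019]; 
        print(round(phi,2),round(st["clock"],2),"pos",np.round(e,4),"ang",round(np.arctan2(e[2]-.037,-e[0])-.35,3),"r",round(np.hypot(e[0],e[2]-.037),4),"Frad,tan",round(fp@rad,1),round(fp@tan,1),"off",round(off,4),np.round(st["wrist_torque"],1),round(st["finger_gap"],3))
        if np.linalg.norm(f)>32: print("high");break
    return off
E
python3 - <<'E'
from sw import *
off=swing([.56,.60,.64,.70,.76,.82,.88,.94],.0025)
draw("side",235,155,150,125,5,"pics/g_s.png")
E
```

```text
0.56 15.85 pos [-0.0762  0.1121  0.1344] ang 0.557 r 0.1236 Frad,tan 5.9 -4.8 off 0.0035 [ 0.5  1.7 -0. ] 0.17
0.6 16.1 pos [-0.072   0.1121  0.138 ] ang 0.602 r 0.1241 Frad,tan 2.6 -5.1 off 0.0039 [ 0.5  1.4 -0. ] 0.177
0.64 16.35 pos [-0.0681  0.1121  0.1412] ang 0.642 r 0.1245 Frad,tan 2.0 -5.0 off 0.0043 [ 0.5  1.3 -0. ] 0.171
0.7 16.62 pos [-0.062   0.1121  0.1455] ang 0.701 r 0.1249 Frad,tan 3.0 -6.0 off 0.0047 [ 0.5  1.5 -0. ] 0.173
0.76 16.9 pos [-0.0555  0.1121  0.1497] ang 0.764 r 0.1256 Frad,tan 4.3 -5.6 off 0.0055 [ 0.5  1.5 -0. ] 0.177
0.82 17.18 pos [-0.0488  0.1121  0.1534] ang 0.824 r 0.1262 Frad,tan 1.6 -5.4 off 0.0057 [0.5 1.3 0. ] 0.168
0.88 17.45 pos [-0.0419  0.1122  0.1566] ang 0.884 r 0.1268 Frad,tan 4.1 -5.7 off 0.0064 [0.6 1.5 0. ] 0.172
0.94 17.73 pos [-0.0349  0.1122  0.1595] ang 0.944 r 0.1273 Frad,tan 2.3 -5.3 off 0.0068 [ 0.5  1.4 -0.1] 0.17
```

View pics/g_s.png

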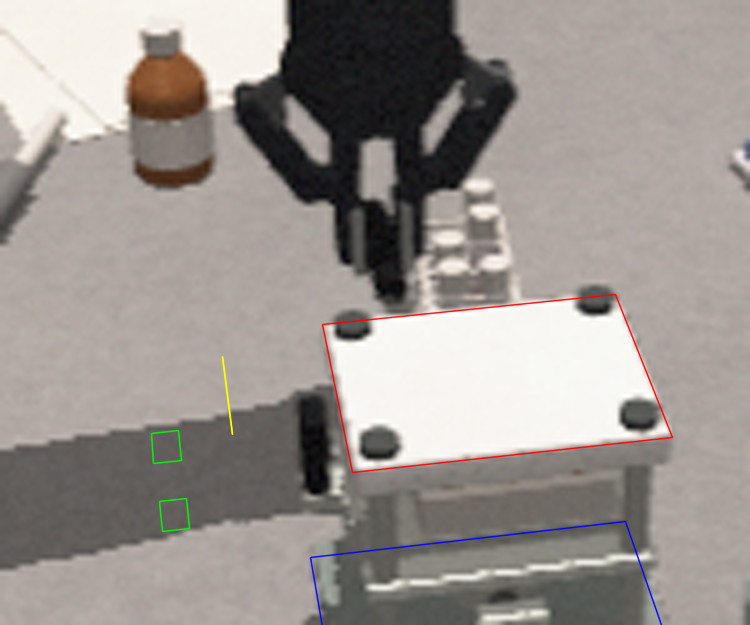

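The tool is also creeping up relative to the bar, because the bar rolls in the pads. I'll stop adding outward correction, since the bar is still well inside the pads, and finish the arc with a slightly reduced offset.

Run:
```python
from sw import *
for phi,o in zip([1.0,1.06,1.12,1.17,1.21],[.006,.0055,.005,.0045,.004]): swing([phi],o)
sleep(.3)
st=get_state(); print(inv(st["position"]),st["contact_force"],st["clock"])
draw("side",235,155,150,125,5,"pics/i_s.png")
import cv2
f=grab_frame("top"); cv2.imwrite("pics/i_t.png",cv2.resize(f["img"][190:310,250:390,::-1],None,fx=5,fy=5,interpolation=cv2.INTER_CUBIC))
```

```text
1.0 18.05 pos [-0.0272  0.1122  0.1614] ang 1.005 r 0.1274 Frad,tan 5.1 -6.2 off 0.0069 [0.5 1.5 0. ] 0.172
1.06 18.32 pos [-0.0196  0.1122  0.1625] ang 1.066 r 0.127 Frad,tan 5.9 -5.9 off 0.0065 [0.5 1.5 0. ] 0.172
1.12 18.6 pos [-0.012   0.1122  0.163 ] ang 1.126 r 0.1266 Frad,tan 3.9 -5.9 off 0.0056 [ 0.5  1.5 -0. ] 0.172
1.17 18.86 pos [-0.0055  0.1122  0.163 ] ang 1.177 r 0.1261 Frad,tan 3.8 -4.9 off 0.0051 [ 0.5  1.4 -0. ] 0.173
1.21 19.11 pos [-0.0002  0.1122  0.163 ] ang 1.219 r 0.126 Frad,tan 4.6 -6.1 off 0.0048 [ 0.5  1.3 -0. ] 0.172
[-0.00027213  0.11223312  0.14400626] [-6.29900761  1.7567437   3.82412156] 19.4083
```

View pics/i_s.png

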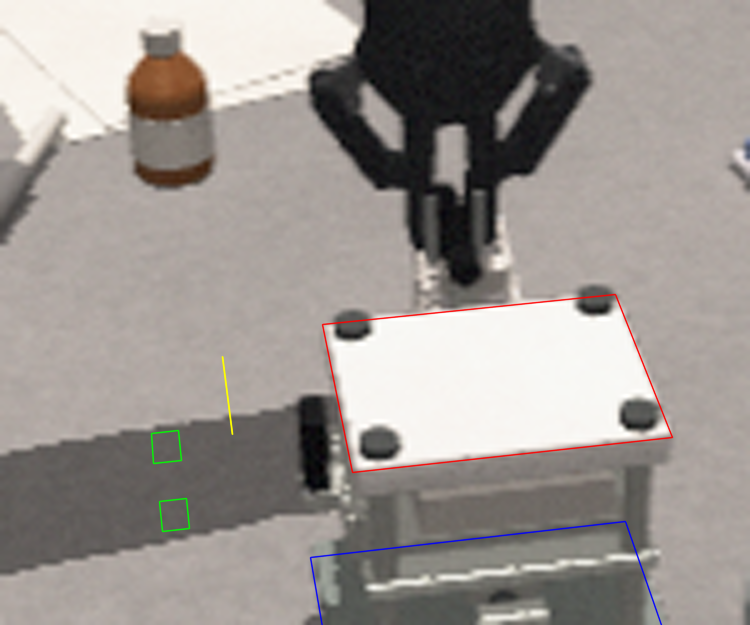

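View pics/i_t.png

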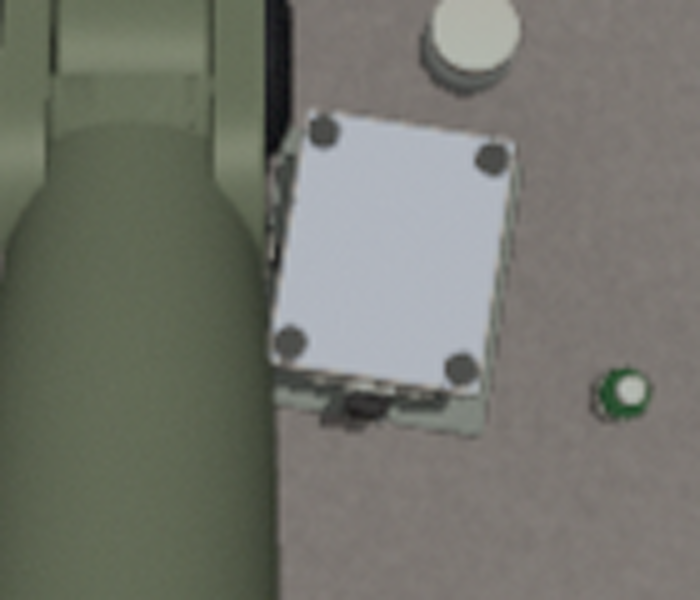

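The post top rose about 3.5 px (full lift is about 3.6 px). Next, a check of the lever angle using the handle's near end, at about (328.6,210) in the side image, and the network.

Run:
```python
from h import *
f=grab_frame("side")
print([(np.round(d["centre"],1),round(d["score"],2)) for d in tip_of("side","lever_grip")],[(np.round(d["centre"],1),round(d["score"],2)) for d in tip_of("side","carriage_grip")])
print("post pred",proj(f,W((-.08,0,.115))),proj(f,W((-.08,0,.124))))
print("rest inner",np.round(proj(f,W((-.1127,.074,.078))),1))
for ph in(1.1,1.16,1.22,1.28,1.34): print(ph,np.round(proj(f,W(hp(ph,.074))),1),np.round(proj(f,W(hp(ph))),1))
import cv2
u0,v0,k=290,165,9; im=cv2.resize(f["img"][v0:v0+60,u0:u0+80,::-1],None,fx=k,fy=k,interpolation=cv2.INTER_CUBIC)
for ph,c in((1.12,(255,0,0)),(1.22,(0,255,0)),(1.32,(0,0,255))):
    q=[tuple(((proj(f,W(hp(ph,y)))+.5-[u0,v0])*k).astype(int).tolist()) for y in(.074,.14)]; cv2.line(im,*q,c,1)
cv2.imwrite("pics/j.png",im)
```

```text
[(array([327. , 198.2]), 0.52)] [(array([293.3, 242.4]), 0.75), (array([324.6, 225.2]), 0.52)]
post pred [297.23517574 246.13674316] [297.01692112 242.88971219]
rest inner [281.1 241.4]
1.1 [321.1 209.7] [318.7 201.2]
1.16 [324.1 209.2] [321.6 200.7]
1.22 [327.2 208.8] [324.6 200.3]
1.28 [330.3 208.6] [327.6 200.1]
1.34 [333.3 208.5] [330.6 200. ]
```

View pics/j.png

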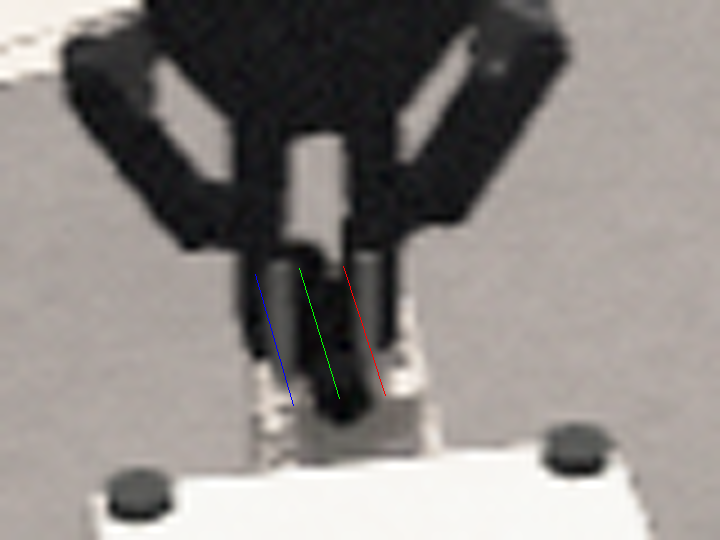

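Run:
```python
from sw import *
import ov
swing([1.20],.004); sleep(.5)
st=get_state(); print(inv(st["position"]),np.round(st["contact_force"],1),st["finger_gap"],st["clock"])
import cv2
f=grab_frame("side")
u0,v0,k=280,165,6; im=cv2.resize(f["img"][v0:v0+95,u0:u0+110,::-1],None,fx=k,fy=k,interpolation=cv2.INTER_CUBIC)
def poly(Ps,c): cv2.polylines(im,[np.array([(proj(f,W(P))+.5-[u0,v0])*k for P in Ps]).astype(int)],True,c,1)
for z in(.139,.101): poly([(-.08+a*.006,b*.011,z) for a,b in((1,1),(1,-1),(-1,-1),(-1,1))],(0,255,0))
poly([hp(1.22,.074),hp(1.22,.14)],(0,255,0))
cv2.imwrite("pics/k.png",im)
cv2.imwrite("pics/k_full.png",f["img"][:,:,::-1])
```

```text
1.2 19.91 pos [-0.0011  0.1123  0.163 ] ang 1.212 r 0.126 Frad,tan 6.9 -4.3 off 0.0051 [ 0.4  1.1 -0.1] 0.172
[-0.00110209  0.11224257  0.1439405 ] [-5.3  1.7  7.6] 0.17196547790070207 20.4083
```

View pics/k.png

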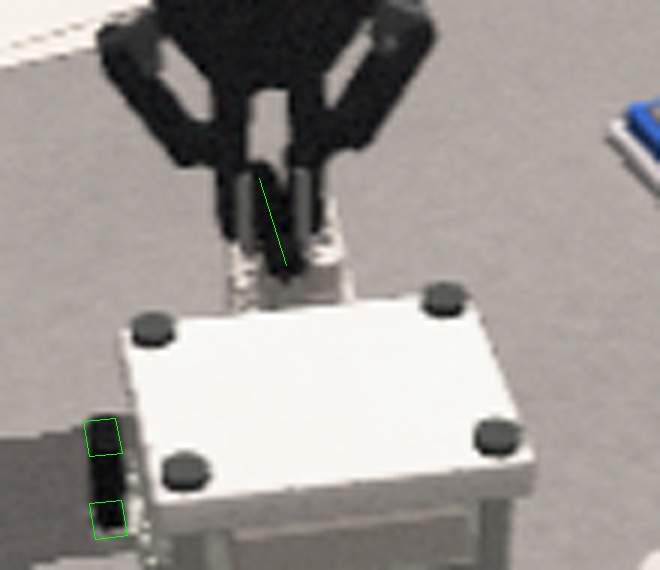

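View pics/k_full.png

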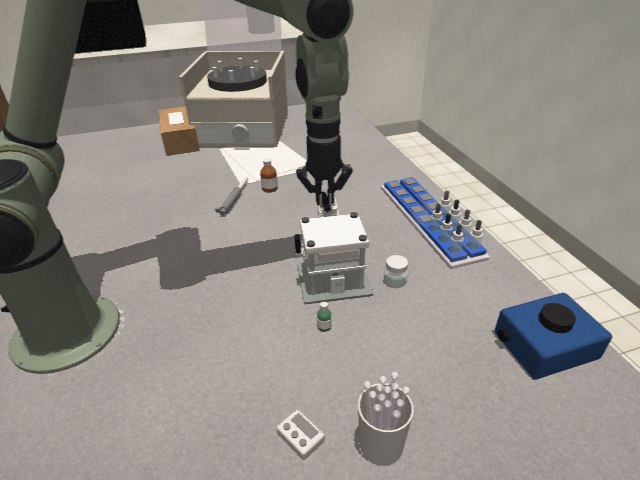

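The predicted outlines sit on both parts: the post at its home position and full lift, around (105,470), and the handle at 1.22 rad, around (275,220). In the full picture the bystanders are where they started. I'm handing in while still holding the lever.

Run:
```python
from cell import *
print(get_state()["clock"]); sign_off()
```

```text
20.4583
the job is handed in; nothing more can be done
```

The carriage was pushed fully home first, and then the cam lever was swung up to straight up. I signed off at 20.5 s with the gripper still holding the handle at about 30 N.

- **Carriage:** it met a hard stop within 1 mm of the predicted home position. Two more pushes of about 20 N did not move it. In the last picture the grip post matched the outline for home and highest lift.
- **Lever:** the gripper position gave 1.21 rad at the end. In the last picture the handle lay on the 1.22 rad outline, to within about 0.03 rad. Force on the tool was about 9 N while holding.
- **Bystanders:** all of them looked unmoved in the last side picture.

Three checks disagreed or needed correcting:
- **Radial force:** my model of the handle's arc was a few mm off, so the sideways force reached about 17 N mid-swing. I corrected it with force feedback. The bar also rolled about 5 mm in the pads but stayed held.
- **Lever overshoot:** before I moved the lever back by about 1 mm, the handle-point network put it nearer 1.27 rad. I trusted the outline over the network.
- **Carriage network:** the grip-point network placed the post about 4 pixels off the predicted home point, but the visible outline and the hard stop both agree it is home.

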